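# Put the camera lenses away in their storage cups

## Robot

A 6-joint arm with a two-finger parallel gripper is mounted at the origin on the work surface. World frame = base frame: x ahead of the robot, y to its left, z up, the work surface at z = 0. Lengths are in m, angles in rad, forces in N, time in s.
With the tool pointing down it reaches from about 0.325 to 0.875 m from the base axis. Payload 4.4 kg.
Tool frame: the origin (TCP) lies at the very end of the fingers, on their centre line; the grasp point (between the pads) lies 19 mm behind it; z points along the fingers, y is the line along which they close (so a half turn about z gives the same grasp; the last joint's range is limited). The gripper opens to 85 mm and grips with 20 to 120 N. Pads are 22 mm wide; open, the fingers measure 114 mm over their backs; the gripper's body (76 mm by 85 mm) begins 54 mm behind the grasp point. The pads swing forward as they close: fully open they stand 13 mm farther back than shut.
Start: joints at [1.093, 0.207, 1.542, -0, 1.393, -0.15], TCP at [0.185, 0.544, 0.231] pointing down, gripper open.
Joint ranges: [-2.73, 2.73], [-0.86, 2.22], [0.23, 2.46], [-1.11, 4.25], [0.08, 2.63], [-2.82, 2.82]. Speed limits (rad/s): [2.79, 2.79, 3.14, 3.14, 3.14, 3.14].

## Interface

Orientations are given as a unit quaternion [w, x, y, z].
In Python, from station import arm gives the robot as it stands. The module is installed in compiled form; this text tells all that it offers.
- The arm moves only by the tool send_rows, never from a script. Its argument "series" is a list of rows, each a list of 7 numbers: the shift along the tool's x, y, z in shares of 800 mm (1.0 is 800 mm), then the turn, a rotation vector about the tool's x, y, z in shares of 45 degrees (1.0 is 45 degrees), then the opening, from -1 (shut) to 1 (fully open). In form: [[tx, ty, tz, rx, ry, rz, grip], ...]. A call has 1 to 20 rows; each row is the pose to reach, as a shift and turn from the pose commanded when the call began, along the tool's axes at that moment; what a row does not reach only later rows make up. A row lasts 1/12 s, in which the tool goes at most 41.7 mm and 7.16 degrees, less where a joint would pass 70% of its speed; a pose out of reach is approached as far as the arm can. A shift or turn number past 1, either way, is cut back to 1. A call with a gripper value outside its range is refused whole. The fingers move at their own pace and stop on an object; the grip force is fixed at half the most. Time passes only in rows, so rows that repeat a pose let the fingers close. It gives the time, the measured TCP pose, the force, the opening and the grip force at its end, in the units of the state.
- arm.state(): the state, without advancing time (a new reading comes with each control period).
- arm.camera(name): name is "side" or "top" or "wrist"; returns the picture (420x560x3 uint8, red, green, blue); there is no depth.
- arm.calibration(name): a dict with "fx", "fy", "cx", "cy" (pixels), "k1" (the pictures are not rectified: a ray, as slopes to the right and down, at radius r is drawn at 1 + k1 r^2 times it, then the intrinsics apply), "cam_to_world" (4x4, takes a point from camera to world coordinates); the wrist camera has in their place "hand_eye" (4x4, takes a point from camera to tool coordinates, whose origin is the TCP and whose axes are the flange's). Camera axes: x right, y up, looking along -z (the intrinsics and any distortion apply to the point x, -y, -z); pixel columns grow to the right and rows downward; lengths in m; the calibration is good to about 2 mm. A picture is of the moment at which its call begins: read the wrist's pose just before it. calibration takes no time and is no camera call.
- arm.close_job(): hands the job in; it is judged then, once.
Trained networks look in the newest picture that a camera, given by its name, has taken for a name from the list of things; names that differ only in an ending like _2 or _b are one class to them, and where a whole thing is asked for, a point or a joint stands for the part that bears it (a point fixed in the world has none). Each returns a list of dicts, best first, with "confidence" (0 to 1); they miss things now and then, are a little off and sometimes report something else, mostly with a low value. They report only what shows in the picture. A call takes as long as a camera call.
- arm.regions_of(target, camera): "region" (420x560 bool, what is visible of it) and "extent" ([left, top, right, bottom] in pixels, round what is visible of it).
The state is a dict: "t": time; "joints": joint angles; "dq": joint speeds; "joint_efforts": joint torques, N m; "eef_pos": TCP position; "orientation": TCP orientation; "force": force on the tool from outside, world axes, zero at the start; "wrist_torque": the same for the moment, N m; "gripper_width": finger opening in m; "grip_force": force on a finger pad.
Only numpy, scipy, OpenCV 4.12 (cv2) and the standard library are available. Lean on these libraries where they do the work, as an engineer would, in place of code of your own. Each camera call takes 0.05 s, during which the arm holds its last target. There are 200 camera calls.

## Task

Put the four black camera lenses away, one after another, each standing upright on the floor of the round grey storage cup made for it: the slimmest lens in the smallest cup, and so on up to the widest lens in the largest cup. Set each lens down into its cup rather than dropping it, and tip none over. Leave the jar of wipes and the yellow multimeter where they are.

Things in the scene. Friction and masses are not known exactly. Their poses are not given: they have to be found in the camera images.
- lens_28: Loose black camera lens, a plain upright cylinder 28 mm in diameter and 60 mm tall, the slimmest of the four; dark glass on top, thin steel mount at the foot, ribbed ring below mid-height. Stands upright on the bench (z = 0). Origin: centre of its underside; z up along its axis.
- lens_40: Loose black camera lens, a plain upright cylinder 40 mm in diameter and 85 mm tall, the second slimmest and the tallest of the four; dark glass on top, thin steel mount at the foot, ribbed ring below mid-height. Stands upright on the bench (z = 0). Origin: centre of its underside; z up along its axis.
- lens_52: Loose black camera lens, a plain upright cylinder 52 mm in diameter and 72 mm tall, the second widest of the four; dark glass on top, thin steel mount at the foot, ribbed ring below mid-height. Stands upright on the bench (z = 0). Origin: centre of its underside; z up along its axis.
- lens_64: Loose black camera lens, a plain upright cylinder 64 mm in diameter and 62 mm tall, the widest of the four; dark glass on top, thin steel mount at the foot, ribbed ring below mid-height. Stands upright on the bench (z = 0). Origin: centre of its underside; z up along its axis.
- cup_28: The smallest of four round open storage cups of grey plastic, fixed to the bench: bore 40 mm, outside diameter 50 mm, wall 5 mm, rim 22 mm above the bench, flat grey inner floor 6 mm above the bench. Meant for the 28 mm lens (12 mm wider than it). Origin: centre of its underside, on the bench; z up.
- cup_40: The second smallest of four round open storage cups of grey plastic, fixed to the bench: bore 52 mm, outside diameter 62 mm, wall 5 mm, rim 22 mm above the bench, flat grey inner floor 6 mm above the bench. Meant for the 40 mm lens (12 mm wider than it). Origin: centre of its underside, on the bench; z up.
- cup_52: The second largest of four round open storage cups of grey plastic, fixed to the bench: bore 64 mm, outside diameter 74 mm, wall 5 mm, rim 22 mm above the bench, flat grey inner floor 6 mm above the bench. Meant for the 52 mm lens (12 mm wider than it). Origin: centre of its underside, on the bench; z up.
- cup_64: The largest of four round open storage cups of grey plastic, fixed to the bench: bore 76 mm, outside diameter 86 mm, wall 5 mm, rim 22 mm above the bench, flat grey inner floor 6 mm above the bench. Meant for the 64 mm lens (12 mm wider than it). Origin: centre of its underside, on the bench; z up.
- wipes_jar: Bystander: upright closed jar of lens wipes with a blue label and white cap, 68 mm in diameter, 100 mm tall, loose. Origin: centre of its underside. Leave it where it is.
- meter: Bystander: yellow hand multimeter lying on its back, 60 mm (its x) by 100 mm (its y) by 31 mm high, black face, loose. Origin: centre of its underside. Leave it where it is.

How it is judged:
By the outcome, as a careful person would: the job done as asked, in the order asked, and still so for the second after the job is handed in, with the robot touching nothing.
It also fails if it takes over 120 s, if anything falls off the work surface, if the arm or the gripper's body presses on something with over 40 N, if the wrist force passes 120 N, or if a joint passes its speed limit or range.

## Working session

There is one attempt and no reset: what is moved stays moved. The work goes in short steps, Python scripts to look and compute and a tool call to move; the robot and the scene stay as the last step left them, time stands still between calls to the robot, and variables do not carry over. Pictures are saved under pics/ and viewed, at most 14 in all, crops included, and the job is handed in when it is done.

Besides the shell and the picture viewer there is one more tool, called after "Request:" by a JSON object that holds its "op" and its "data". send_rows: Moves the arm, as the interface text tells. Its arguments: {"type":"object","properties":{"series":{"type":"array"}},"required":["series"]}

```bash
mkdir -p pics; cat > h.py <<'E'
import numpy as np, cv2
from station import arm
from scipy.spatial.transform import Rotation as R
def T(s=None):
    s=s or arm.state(); M=np.eye(4); w,x,y,z=s["orientation"]
    M[:3,:3]=R.from_quat([x,y,z,w]).as_matrix(); M[:3,3]=s["eef_pos"]; return M
def cam(name,s=None):
    c=arm.calibration(name)
    M=np.array(c["cam_to_world"]) if "cam_to_world" in c else T(s)@np.array(c["hand_eye"])
    return c,M
def proj(P,c,M):
    p=(np.linalg.inv(M)@np.c_[P,np.ones(len(P))].T)[:3]
    u=p[0]/-p[2]; v=-p[1]/-p[2]; f=1+c["k1"]*(u*u+v*v)
    return np.c_[c["fx"]*u*f+c["cx"],c["fy"]*v*f+c["cy"]]
def ray(px,z,c,M):
    d=np.array([(px[0]-c["cx"])/c["fx"],(px[1]-c["cy"])/c["fy"]]); s=d.copy()
    for _ in range(10): s=d/(1+c["k1"]*(s@s))
    r=M[:3,:3]@np.array([s[0],-s[1],-1]); o=M[:3,3]
    return (o+r*(z-o[2])/r[2])[:2]
def save(name,f):
    im=arm.camera(name); cv2.imwrite("pics/"+f,im[:,:,::-1]); return im
DIM={"lens_28":(14,60),"lens_40":(20,85),"lens_52":(26,72),"lens_64":(32,62),"cup_28":(25,22),"cup_40":(31,22),"cup_52":(37,22),"cup_64":(43,22)}
a=np.linspace(0,2*np.pi,72)
def fit(ext,name,c,M,z0=0):
    # position such that projected cylinder bbox matches ext
    from scipy.optimize import least_squares
    r,h=[k/1000 for k in DIM[name]]
    def f(p):
        P=np.r_[np.c_[p[0]+r*np.cos(a),p[1]+r*np.sin(a),0*a+z0],np.c_[p[0]+r*np.cos(a),p[1]+r*np.sin(a),0*a+z0+h]]
        q=proj(P,c,M); return np.r_[q.min(0),q.max(0)]-ext
    e=np.array(ext,float); g=ray(((e[0]+e[2])/2,(e[1]+e[3])/2),h/2,c,M)
    s=least_squares(f,g,loss="soft_l1"); return s.x,f(s.x)
E
python3 - <<'E'
from h import *
for n in("top","side"):
    save(n,n+"0.png"); c,M=cam(n)
    print(n,c["fx"],c["k1"],np.round(M,3).tolist())
    for t in list(DIM)+["wipes_jar","meter"]:
        for d in arm.regions_of(t,n)[:2]:
            e=d["extent"]; o=""
            if t in DIM:
                p,r=fit(e,t,c,M); o=(np.round(p,4),np.round(r,1))
            else: o=np.round(ray(((e[0]+e[2])/2,(e[1]+e[3])/2),.03,c,M),3)
            print(t,round(d["confidence"],2),np.round(e),*o)
E
```

```text
top 415.4008936423261 -0.0473570211548411 [[-0.059, 0.976, -0.208, 0.265], [-0.998, -0.058, 0.009, 0.001], [-0.004, 0.208, 0.978, 1.258], [0.0, 0.0, 0.0, 1.0]]
lens_28 0.79 [304. 213. 326. 232.] [ 0.4923 -0.1278] [ 8.2  2.6 -3.  -3.5]
lens_28 0.68 [405. 208. 417. 218.] [ 0.505  -0.4133] [-1.5 -1.5  1.3  1.6]
lens_40 0.79 [304. 213. 326. 232.] [ 0.4885 -0.1211] [ 4.2  0.2 -2.2 -0.2]
lens_40 0.68 [405. 208. 417. 218.] [ 0.4984 -0.4016] [-6.9 -3.   2.5  5.8]
lens_52 0.79 [304. 213. 326. 232.] [ 0.4897 -0.1191] [ 1.6 -1.2 -1.3  1.4]
lens_52 0.68 [405. 208. 417. 218.] [ 0.4983 -0.401 ] [-9.  -3.9  2.9  7.8]
lens_64 0.79 [304. 213. 326. 232.] [ 0.49   -0.1191] [-0.4 -2.6  0.3  3.2]
lens_64 0.68 [405. 208. 417. 218.] [ 0.4995 -0.3994] [-11.5  -5.5   3.2   9.3]
cup_28 0.88 [126. 227. 147. 243.] [0.4884 0.4258] [ 1.2 -0.7 -1.2  0.7]
cup_28 0.79 [300. 170. 315. 188.] [ 0.6354 -0.1094] [-0.7 -0.1  0.7  0.1]
cup_40 0.88 [126. 227. 147. 243.] [0.4888 0.4257] [-0.7 -2.7  0.7  2.5]
cup_40 0.79 [300. 170. 315. 188.] [ 0.6357 -0.1089] [-2.8 -2.1  2.5  1.9]
cup_52 0.88 [126. 227. 147. 243.] [0.4913 0.
[... 1129 characters left out ...]
834] [-3.  -1.2  5.3  0.8]
cup_28 0.89 [153. 173. 186. 196.] [0.3777 0.3103] [ 4.2  4.7 -8.9 -1.7]
cup_28 0.7 [333. 214. 355. 232.] [ 0.6302 -0.1089] [ 0.4 -0.8 -0.4  0.8]
cup_40 0.89 [153. 173. 186. 196.] [0.3829 0.3114] [ 3.4  2.5 -5.3 -1.3]
cup_40 0.7 [333. 214. 355. 232.] [ 0.6327 -0.1063] [-2.  -3.2  1.9  1.4]
cup_52 0.89 [153. 173. 186. 196.] [0.386  0.3122] [ 2.   0.8 -2.3 -0.6]
cup_52 0.7 [333. 214. 355. 232.] [ 0.6359 -0.1012] [-5.  -6.2  3.6  1.4]
cup_64 0.89 [153. 173. 186. 196.] [0.3869 0.3127] [-0.1 -0.7  0.1  0.6]
cup_64 0.7 [333. 214. 355. 232.] [ 0.6378 -0.0945] [-8.7 -9.2  4.5  1.3]
wipes_jar 0.58 [310. 279. 345. 334.] 0.395 -0.276
meter 0.6 [280. 168. 315. 198.] 0.641 0.075
```

```bash
python3 - <<'E'
from h import *
for n in("top","side"):
    c,M=cam(n); arm.camera(n)
    for k in("lens_","cup_"):
        for d in arm.regions_of(k+"28",n):
            e=d["extent"]; L=[]
            for t in DIM:
                if t.startswith(k):
                    p,r=fit(e,t,c,M); L.append((np.abs(r).sum(),t,np.round(p,4),np.round(r,1)))
            L.sort(key=lambda q:q[0]); print(n,round(d["confidence"],2),np.round(e,1),L[0][1:],L[1][1:])
E
```

```text
top 0.8 [179.  173.5 196.1 195.8] ('lens_40', array([0.6293, 0.2583]), array([-0.9,  0.9,  1. , -1. ])) ('lens_52', array([0.6311, 0.2587]), array([-2. , -0.3,  2.8,  0.3]))
top 0.77 [302.8 210.7 323.1 230.4] ('lens_52', array([ 0.4967, -0.113 ]), array([ 0.5, -0.9, -0.5,  1. ])) ('lens_40', array([ 0.4955, -0.1137]), array([ 2.8,  0.5, -1.8, -0.5]))
top 0.75 [220.8 214.5 244.  243.9] ('lens_64', array([0.4864, 0.128 ]), array([-0.2,  2.2,  0.2, -2.6])) ('lens_52', array([0.4875, 0.1278]), array([ 1.4,  3.1, -1.7, -5. ]))
top 0.77 [299.8 167.9 315.2 188.4] ('cup_28', array([ 0.638 , -0.1093]), array([-0.5,  1.5,  0.5, -1.6])) ('cup_40', array([ 0.638 , -0.1088]), array([-2.6, -0.3,  2.3,  0.3]))
top 0.76 [344.5 170.2 372.2 198.7] ('cup_64', array([ 0.6083, -0.2661]), array([-0.6,  0. ,  0.5, -0. ])) ('cup_52', array([ 0.608 , -0.2662]), array([ 1.4,  1.9, -1.3, -1.8]))
top 0.74 [127.3 225.8 147.6 247.3] ('cup_40', array([0.4842, 0.4218]), array([-1.1,  0.2,  1.1, -0.2])) ('cup_28', array([0.4841, 0.4219]), array([ 0.8,  2.1, -0.9, -2.1]))
top 0.74 [162.3 255.2 189.  281.7] ('cup_52',
[... 1022 characters left out ...]
de 0.86 [156.3 173.4 185.  199.4] ('cup_52', array([0.3843, 0.3018]), array([-0.1,  1.9,  0.1, -1.4])) ('cup_64', array([0.3856, 0.3028]), array([-2.1,  0.4,  2.5, -0.4]))
side 0.75 [369.6 245.8 410.1 275.2] ('cup_64', array([ 0.6144, -0.264 ]), array([ 0.4, -2.5, -0.4,  1.6])) ('cup_52', array([ 0.6136, -0.2658]), array([ 3.4, -0.2, -2.7,  0.2]))
side 0.7 [167.2 146.9 189.8 162.1] ('cup_40', array([0.4879, 0.4261]), array([ 0.2, -1.3, -0.2,  1.1])) ('cup_28', array([0.4871, 0.4257]), array([ 2.2, -0.1, -2.4,  0.1]))
side 0.53 [336.  211.7 356.6 230.9] ('cup_28', array([ 0.6402, -0.1071]), array([-0.2, -0.2,  0.2,  0.2])) ('cup_40', array([ 0.6414, -0.1054]), array([-2.7, -2.2,  2.4,  1.2]))
```

View pics/top0.png

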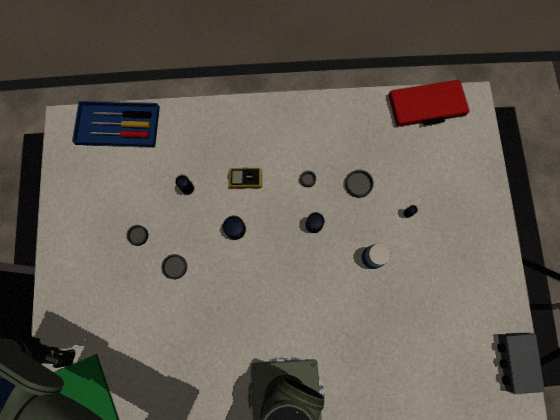

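View pics/side0.png

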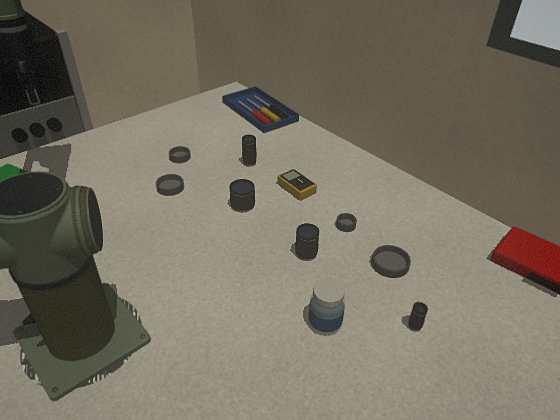

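The top view shows the cups at about (308,179), (137,235), (174,266) and (359,183). The lenses are at (410,211), (184,185), (315,222) and (234,227), the jar at (376,256) and the meter at (246,178). The side view agrees.

```bash
cat >> h.py <<'E'
def go(x,y,z,yaw=None):
    M=T(); d=M[:3,:3].T@(np.array([x,y,z])-M[:3,3])*1000
    # also residual tilt/yaw correction to point straight down with given yaw of tool x
    if yaw is None: yaw=np.degrees(np.arctan2(M[1,0],M[0,0]))
    c,s=np.cos(np.radians(yaw)),np.sin(np.radians(yaw))
    W=np.array([[c,s,0],[s,-c,0],[0,0,-1.]])
    print("go",np.round(d,1),"rot",np.round(np.degrees(R.from_matrix(M[:3,:3].T@W).as_rotvec()),2),"yaw",round(yaw,2))
E
python3 - <<'E'
from h import *
print(np.round(T(),3), np.round(arm.calibration("wrist")["hand_eye"],3), arm.calibration("wrist")["fx"])
go(.48,.2,.25);go(.50,-.40,.25)
E
```

```text
[[-0.947  0.322  0.     0.185]
 [ 0.322  0.947 -0.     0.544]
 [-0.    -0.    -1.     0.231]
 [ 0.     0.     0.     1.   ]] [[-0.     0.953  0.302  0.077]
 [ 1.    -0.     0.    -0.   ]
 [ 0.     0.302 -0.953 -0.142]
 [ 0.     0.     0.     1.   ]] 305.14396209763095
go [-390.  -231.1  -18.7] rot [-0.  0. -0.] yaw 161.22
go [-602.2 -792.7  -18.7] rot [-0.  0. -0.] yaw 161.22
```

Careful with the scale: shifts go in shares of 800 mm and turns go in shares of 45 degrees. That gives: -793 mm / 800 = -0.9913, -602 mm / 800 = -0.7525.

Request:
{"op": "send_rows", "data": {"series": [[-0.05,-0.03,-0.0025,0,0,0,1],[-0.1,-0.06,-0.005,0,0,0,1],[-0.1475,-0.0875,-0.0075,0,0,0,1],[-0.195,-0.115,-0.01,0,0,0,1],[-0.2425,-0.1438,-0.0125,0,0,0,1],[-0.29,-0.1725,-0.015,0,0,0,1],[-0.3375,-0.2,-0.0175,0,0,0,1],[-0.385,-0.2288,-0.0188,0,0,0,1],[-0.4325,-0.2575,-0.02,0,0,0,1],[-0.4875,-0.2888,-0.0238,0,0,0,1],[-0.5125,-0.3375,-0.0238,0,0,0,1],[-0.5375,-0.3875,-0.0238,0,0,0,1],[-0.5625,-0.4438,-0.0238,0,0,0,1],[-0.5875,-0.5,-0.0238,0,0,0,1],[-0.6125,-0.55,-0.0238,0,0,0,1],[-0.6375,-0.6125,-0.0238,0,0,0,1],[-0.6625,-0.675,-0.0238,0,0,0,1],[-0.6875,-0.7375,-0.0238,0,0,0,1],[-0.7125,-0.8125,-0.0238,0,0,0,1],[-0.7525,-0.9913,-0.0238,0,0,0,1]]}}

```text
t: 3.07
eef_pos: [0.5096, -0.1844, 0.2505]
orientation: [0.0, 0.163, 0.987, -0.0]
force: [0.6, 0.3, 0.8]
gripper_width: 0.0857
grip_force: 0.0
```

Scaled: -1 mm / 800 = -0.0013.

Request:
{"op": "send_rows", "data": {"series": [[0,-0.0013,0,0,0,0,1]]}}

```text
t: 3.15
eef_pos: [0.5087, -0.1905, 0.2505]
orientation: [0.001, 0.167, 0.986, -0.002]
force: [-1.0, 0.2, 0.3]
gripper_width: 0.0858
grip_force: 0.0
```

```bash
python3 - <<'E'
from h import *
s=arm.state(); print(s["t"],np.round(s["joints"],2),np.round(s["dq"],2)); print(np.round(T(s),4)); go(.50,-.40,.25,161.2)
E
```

```text
3.15 [-0.52  0.12  1.6  -0.    1.42 -1.75] [ 0.06 -0.03  0.04  0.09  0.04  0.05]
[[-9.443e-01  3.290e-01  4.000e-04  5.087e-01]
 [ 3.290e-01  9.443e-01 -4.500e-03 -1.905e-01]
 [-1.800e-03 -4.200e-03 -1.000e+00  2.505e-01]
 [ 0.000e+00  0.000e+00  0.000e+00  1.000e+00]]
go [ -60.7 -200.7    1.4] rot [-0.24  0.1  -0.41] yaw 161.2
```

```bash
cat >> h.py <<'E'
def look(kinds=("lens_","cup_"),f=None):
    s=arm.state(); im=arm.camera("wrist"); c,M=cam("wrist",s)
    if f: cv2.imwrite("pics/"+f,im[:,:,::-1])
    for k in kinds:
        for d in arm.regions_of(k+"28","wrist"):
            e=d["extent"]; L=[]
            for t in DIM:
                if t.startswith(k):
                    p,r=fit(e,t,c,M); L.append((np.abs(r).sum(),t,np.round(p,4),np.round(r,1)))
            L.sort(key=lambda q:q[0]); print(round(d["confidence"],2),np.round(e,1),L[0][1:],L[1][1:])
E
python3 - <<'E'
from h import *
look(f="w1.png")
E
```

```text
0.86 [502.1  41.  560.  105.2] ('lens_28', array([0.4722, 0.1046]), array([ -4.7,   1.6,   1.6, -27.8])) ('lens_64', array([0.4828, 0.0842]), array([-34.3,  -0.8,   2. ,   1.7]))
0.78 [103.5 216.9 146.7 253.3] ('lens_28', array([ 0.5114, -0.4126]), array([-0.5, -0.7,  0.6,  0.7])) ('lens_40', array([ 0.5041, -0.3862]), array([ -1.5, -15.8,  19.5,   3.1]))
0.64 [318.  118.5 374.8 174.7] ('lens_52', array([ 0.4936, -0.1163]), array([ 0.2,  2.1, -0.1, -1.4])) ('lens_64', array([ 0.4936, -0.1178]), array([-5.7, -2.5,  1.5,  2.5]))
0.97 [230.  230.8 292.7 291.3] ('cup_64', array([ 0.6146, -0.2646]), array([-0.2, -1. ,  0.2,  1.2])) ('cup_52', array([ 0.6126, -0.2635]), array([ 4.3,  1.6, -3.9, -3.9]))
0.68 [355.  220.9 394.5 258.7] ('cup_28', array([ 0.634 , -0.1086]), array([-0.8, -1.1,  0.7,  1.3])) ('cup_40', array([ 0.6377, -0.1124]), array([-7. , -2. ,  3. ,  8.4]))
```

View pics/w1.png

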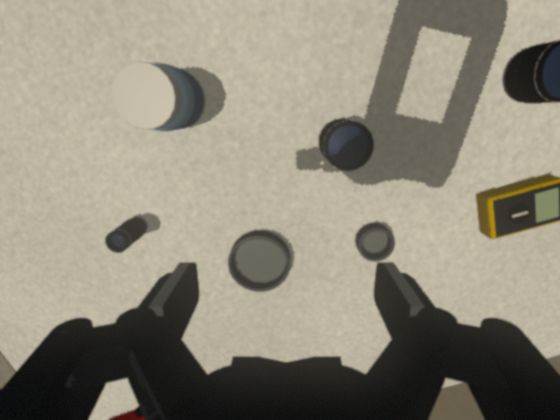

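Scaled: -201 mm / 800 = -0.2513, -150 mm / 800 = -0.1875.

Request:
{"op": "send_rows", "data": {"series": [[-0.0188,-0.0625,0.0013,0,0,0,1],[-0.0375,-0.125,0.0013,0,0,0,1],[-0.0563,-0.1875,0.0013,0,0,0,1],[-0.0763,-0.2513,0.0013,0,0,0,1],[-0.0763,-0.2513,0.0013,0,0,0,1],[-0.0763,-0.2513,0.0013,0,0,0,1],[-0.0763,-0.2513,0.0013,0,0,0,1],[-0.0763,-0.2513,0.0013,0,0,0,1],[-0.0763,-0.2513,0.0013,0,0,0,1],[-0.0763,-0.2513,0.0013,0,0,0,1]]}}

```text
t: 4.13
eef_pos: [0.5029, -0.3908, 0.2495]
orientation: [0.0, 0.162, 0.987, 0.0]
force: [0.0, 0.5, 0.2]
gripper_width: 0.0851
grip_force: 0.0
```

```bash
python3 - <<'E'
from h import *
look(f="w2.png"); s=arm.state(); print(s["t"],np.round(s["joints"],2),s["eef_pos"])
E
```

```text
0.94 [260.7 173.9 288.6 204.8] ('lens_28', array([ 0.5113, -0.4077]), array([ 1.5, -2.1, -1.5,  1.3])) ('lens_40', array([ 0.4993, -0.4026]), array([ -5.4, -16.7,   5.3,   2.1]))
0.88 [476.2  62.8 557.9 120.9] ('lens_52', array([ 0.491 , -0.1218]), array([-6.8,  1.9,  1.5, -2.1])) ('lens_64', array([ 0.4936, -0.119 ]), array([-8.9, -1.5,  2. ,  4.8]))
0.79 [495.2 180.6 540.9 218.7] ('cup_28', array([ 0.6328, -0.1105]), array([-1.5, -1.2,  1.4,  1.5])) ('cup_40', array([ 0.6372, -0.1129]), array([-7.1, -2. ,  4.3,  9.2]))
0.58 [367.7 190.  432.3 251.2] ('cup_52', array([ 0.6102, -0.2678]), array([ 1.9,  1.3, -1.7, -2.1])) ('cup_64', array([ 0.6122, -0.269 ]), array([-2.9, -1.4,  2.3,  3.5]))
4.2833 [-0.8   0.32  1.36  0.    1.46 -2.04] [ 0.50267215 -0.39178976  0.24966198]
```

```bash
cat >> h.py <<'E'
def meas(name,guess,n=4,cn="wrist",z0=0):
    L=[];Q=[]
    for _ in range(n):
        s=arm.state(); arm.camera(cn); c,M=cam(cn,s)
        for d in arm.regions_of(name,cn):
            p,r=fit(d["extent"],name,c,M,z0)
            if np.hypot(*(p-guess))<.03 and np.abs(r).max()<8: L.append(p);Q.append(r)
    L=np.array(L)
    if len(L): print(name,len(L),"mean",np.round(L.mean(0),4),"std",np.round(L.std(0),4),"res",np.round(np.mean(Q,0),1))
    else: print(name,"none")
    return L.mean(0) if len(L) else None
E
python3 - <<'E'
from h import *
p=meas("lens_28",(.511,-.411),6); print(arm.state()["t"])
go(*p,.11,161.2)
E
```

```text
lens_28 6 mean [ 0.5134 -0.4088] std [0.0013 0.0005] res [ 1.4 -2.1 -1.4  1.2]
4.8833
go [-15.8 -11.2 139.2] rot [ 0.   -0.01  0.01] yaw 161.2
```

Scaled: 140 mm / 800 = 0.175, 120 mm / 800 = 0.15.

Request:
{"op": "send_rows", "data": {"series": [[-0.02,-0.0138,0.05,0,0,0,1],[-0.02,-0.0138,0.1,0,0,0,1],[-0.02,-0.0138,0.15,0,0,0,1],[-0.02,-0.0138,0.175,0,0,0,1],[-0.02,-0.0138,0.175,0,0,0,1],[-0.02,-0.0138,0.175,0,0,0,1],[-0.02,-0.0138,0.175,0,0,0,1]]}}

```text
t: 5.47
eef_pos: [0.515, -0.41, 0.1116]
orientation: [0.002, 0.163, 0.987, -0.001]
force: [-0.0, -0.5, 0.7]
gripper_width: 0.0856
grip_force: 0.0
```

```bash
python3 - <<'E'
from h import *
p=meas("lens_28",(.511,-.411),4); print(arm.state()["t"])
look(("lens_",),"w3.png")
if p is not None: go(*p,.027,161.2)
E
```

```text
lens_28 4 mean [ 0.5121 -0.4091] std [0.0007 0.0004] res [ 0.9 -2.6 -0.9  1.2]
5.8667
0.64 [262.7 187.5 307.7 245.1] ('lens_28', array([ 0.5126, -0.4096]), array([ 1.8, -1.5, -1.8,  0.9])) ('lens_40', array([ 0.4966, -0.4035]), array([-11.1, -28.6,  12.7,   1.8]))
go [ 1.6 -0.9 82.6] rot [-0.01  0.02  0.02] yaw 161.2
```

View pics/w3.png

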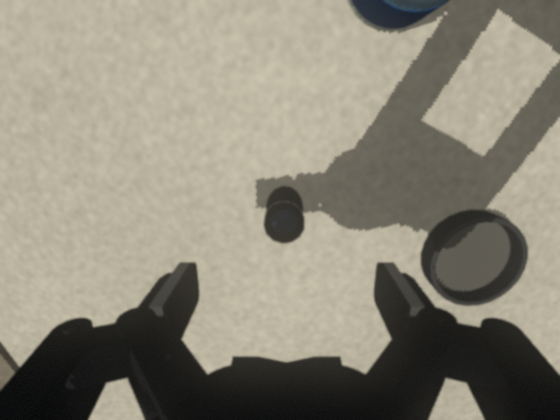

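The wrist view shows lens_28 at (284,215), midway between the fingers. Next I descend and grip.

Request:
{"op": "send_rows", "data": {"series": [[0.0019,-0.0013,0.025,0,0,0,1],[0.0019,-0.0013,0.0563,0,0,0,1],[0.0019,-0.0013,0.0813,0,0,0,1],[0.0019,-0.0013,0.1025,0,0,0,1],[0.0019,-0.0013,0.1025,0,0,0,1],[0.0019,-0.0013,0.1025,0,0,0,1],[0.0019,-0.0013,0.1025,0,0,0,-1],[0.0019,-0.0013,0.1025,0,0,0,-1],[0.0019,-0.0013,0.1025,0,0,0,-1],[0.0019,-0.0013,0.1025,0,0,0,-1],[0.0019,-0.0013,0.1025,0,0,0,-1],[0.0019,-0.0013,0.1025,0,0,0,-1],[0.0019,-0.0013,0.1025,0,0,0,-1],[0.0019,-0.0013,0.1025,0,0,0,-1],[0.0019,-0.0013,0.1025,0,0,0,-1],[0.0019,-0.0013,0.1025,0,0,0,-1]]}}

```text
t: 7.3
eef_pos: [0.5127, -0.4098, 0.0285]
orientation: [0.001, 0.163, 0.987, -0.001]
force: [-0.5, -0.4, 5.7]
gripper_width: 0.0263
grip_force: 59.2
```

```bash
python3 - <<'E'
from h import *
save("wrist","w4.png"); go(.5124,-.4093,.25,161.2)
s=arm.state();print(s["t"],s["eef_pos"],s["gripper_width"],s["grip_force"])
E
```

```text
go [ 1.000e-01  2.000e-01 -2.215e+02] rot [-0.05  0.11  0.02] yaw 161.2
7.35 [ 0.51273826 -0.40980204  0.02854713] 0.02652720960315346 59.183658957481384
```

View pics/w4.png

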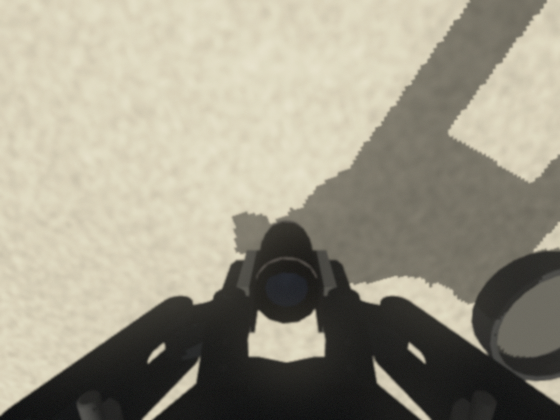

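Lens_28 is gripped; its glass shows at (288,290) between the pads. I'll lift it and carry it to cup_28.

```bash
python3 - <<'E'
from h import *
go(.663,-.118,.20,161.2)
E
```

```text
go [ -48.6  324.5 -171.7] rot [-0.05  0.11  0.02] yaw 161.2
```

Scaled: 324 mm / 800 = 0.405, -171 mm / 800 = -0.2138.

Request:
{"op": "send_rows", "data": {"series": [[0,0,-0.025,0,0,0,-1],[0,0,-0.075,0,0,0,-1],[0,0,-0.125,0,0,0,-1],[0,0,-0.175,0,0,0,-1],[0,0.0125,-0.2138,0,0,0,-1],[-0.0063,0.0475,-0.215,0,0,0,-1],[-0.0125,0.0875,-0.215,0,0,0,-1],[-0.02,0.1313,-0.215,0,0,0,-1],[-0.0275,0.175,-0.215,0,0,0,-1],[-0.0338,0.2188,-0.215,0,0,0,-1],[-0.0413,0.2625,-0.215,0,0,0,-1],[-0.0475,0.3063,-0.215,0,0,0,-1],[-0.0538,0.35,-0.215,0,0,0,-1],[-0.0575,0.385,-0.215,0,0,0,-1],[-0.0613,0.405,-0.215,0,0,0,-1],[-0.0613,0.405,-0.215,0,0,0,-1],[-0.0613,0.405,-0.215,0,0,0,-1],[-0.0613,0.405,-0.215,0,0,0,-1]]}}

```text
t: 8.85
eef_pos: [0.6621, -0.1194, 0.1987]
orientation: [-0.001, 0.164, 0.987, -0.0]
force: [0.2, -0.3, -0.8]
gripper_width: 0.0265
grip_force: 59.2
```

```bash
python3 - <<'E'
from h import *
s=arm.state();print(s["t"],s["eef_pos"],s["gripper_width"],s["grip_force"],np.round(s["dq"],2))
look(f="w5.png"); p=meas("cup_28",(.635,-.109),5)
meas("lens_52",(.494,-.116),4)
z=arm.state()["eef_pos"][2]; meas("lens_28",arm.state()["eef_pos"][:2],3,z0=z-.0285)
if p is not None: go(*p,.08,161.2)
E
```

```text
8.85 [ 0.66209855 -0.11938087  0.19866811] 0.02645791584099908 59.215105175971985 [-0.02 -0.01  0.    0.   -0.    0.  ]
0.61 [254.2 221.  320.8 325.5] ('lens_64', array([ 0.7421, -0.1458]), array([  2.3,   3. ,  -2.3, -24.8])) ('lens_52', array([ 0.7464, -0.1474]), array([  7.3,  11.2,  -7.6, -20.3]))
0.58 [186.1   0.4 256.9  51.2] ('lens_28', array([ 0.4988, -0.1352]), array([  1.4,  -0.1, -23.3,   0.1])) ('lens_40', array([ 0.5153, -0.1277]), array([ 1.1, -1. , -4.7, 20.2]))
0.87 [266.8 131.6 312.6 181.7] ('cup_28', array([ 0.635 , -0.1069]), array([-1. ,  0.4,  1. , -0.4])) ('cup_40', array([ 0.6383, -0.1078]), array([-6.5, -2. ,  6.9,  8.2]))
0.87 [106.6 144.7 186.1 222.4] ('cup_64', array([ 0.6126, -0.2664]), array([-2.3, -0.7,  3. ,  1.1])) ('cup_52', array([ 0.6093, -0.2658]), array([ 2.2,  1.7, -2.8, -6.8]))
cup_28 5 mean [ 0.6356 -0.109 ] std [0.0012 0.0008] res [-0.2 -1.2  0.2  1.5]
lens_52 none
lens_28 3 mean [ 0.6613 -0.1173] std [0.0005 0.0005] res [ 0.4 -4.7 -0.4  1.3]
go [ 2.870e+01 -1.000e-01  1.193e+02] rot [ 0.   -0.    0.02] yaw 161.2
```

View pics/w5.png

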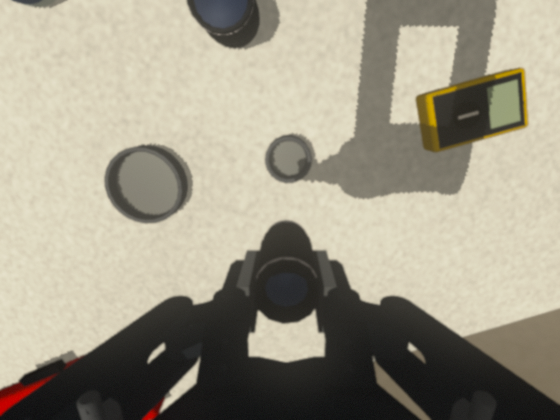

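Scaled: 139 mm / 800 = 0.1738, 125 mm / 800 = 0.1563.

Request:
{"op": "send_rows", "data": {"series": [[0.0363,-0.0013,0.0125,0,0,0,-1],[0.0363,-0.0013,0.05,0,0,0,-1],[0.0363,-0.0013,0.0875,0,0,0,-1],[0.0363,-0.0013,0.125,0,0,0,-1],[0.0363,-0.0013,0.1563,0,0,0,-1],[0.0363,-0.0013,0.1738,0,0,0,-1],[0.0363,-0.0013,0.1738,0,0,0,-1],[0.0363,-0.0013,0.1738,0,0,0,-1],[0.0363,-0.0013,0.1738,0,0,0,-1]]}}

```text
t: 10.95
eef_pos: [0.6368, -0.1103, 0.0624]
orientation: [0.002, 0.163, 0.987, -0.0]
force: [-0.3, -0.7, -1.2]
gripper_width: 0.0265
grip_force: 59.2
```

```bash
python3 - <<'E'
from h import *
s=arm.state();print(s["t"],s["eef_pos"])
save("wrist","w6.png"); p=meas("cup_28",(.635,-.109),4)
z=arm.state()["eef_pos"][2]; meas("lens_28",arm.state()["eef_pos"][:2],3,z0=z-.0285)
go(.6364,-.1105,.0355,161.2)
E
```

```text
10.95 [ 0.63676186 -0.11030677  0.06235618]
cup_28 none
lens_28 3 mean [ 0.634  -0.1094] std [0.0004 0.0003] res [-0.4 -2.8  0.4  1.4]
go [-1.6 -0.2 24.7] rot [-0.   -0.01  0.02] yaw 161.2
```

View pics/w6.png

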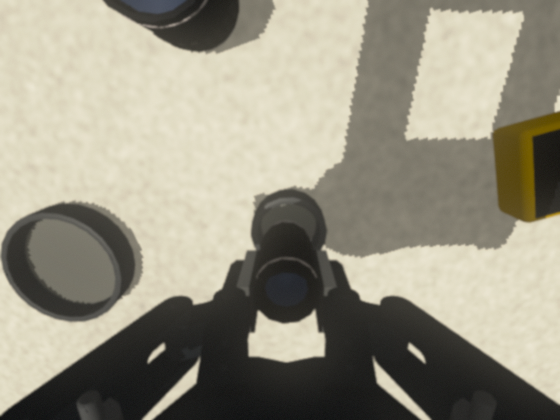

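The cup rim spans columns 252–326 with its top at row 189, and the lens foot is centred at column 288. I'll compare that with the model before lowering.

```bash
python3 - <<'E'
from h import *
c,M=cam("wrist")
for x,y in((.6356,-.109),(.6364,-.1105),(.639,-.111)):
    P=np.c_[x+.025*np.cos(a),y+.025*np.sin(a),0*a+.022]; q=proj(P,c,M); print(x,y,q.min(0).round(1),q.max(0).round(1))
E
```

```text
0.6356 -0.109 [249.2 199.1] [327.2 271.3]
0.6364 -0.1105 [247.5 201.1] [325.3 272.9]
0.639 -0.111 [248.2 205.1] [325.7 276.4]
```

```bash
python3 - <<'E'
from h import *
im=cv2.imread("pics/w6.png")[170:350,200:380].copy(); c,M=cam("wrist")
im=cv2.resize(im,None,fx=3.3,fy=3.3)
def dr(P,col):
    q=(proj(P,c,M)-[200,170]+.5)*3.3; cv2.polylines(im,[q.astype(int)],True,col,1)
def ci(x,y,r,z): return np.c_[x+r*np.cos(a),y+r*np.sin(a),0*a+z]
dr(ci(.6356,-.109,.025,.022),(0,0,255)); dr(ci(.6356,-.109,.025,.0),(0,0,255));dr(ci(.6356,-.109,.02,.022),(0,255,255))
t=arm.state()["eef_pos"]; z=t[2]-.0285
dr(ci(t[0],t[1],.014,z),(0,255,0)); dr(ci(t[0],t[1],.014,z+.06),(0,255,0))
cv2.imwrite("pics/o6.png",im)
E
```

```text
(no output)
```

View pics/o6.png

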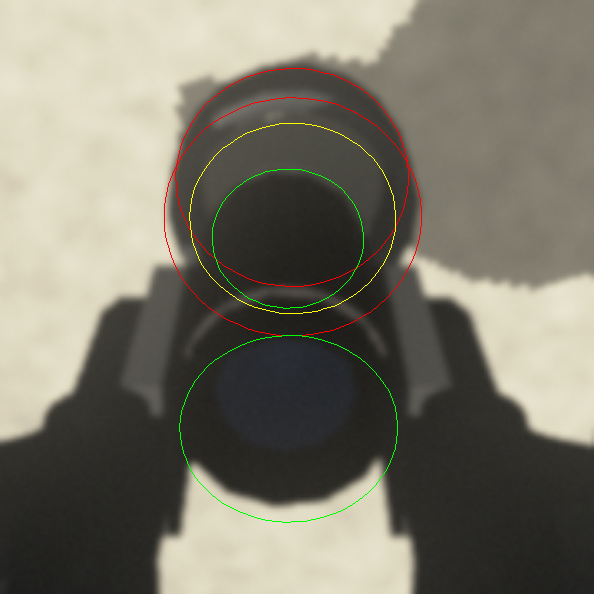

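Scaled: 25 mm / 800 = 0.0313, 24.5 mm / 800 = 0.0306.

Request:
{"op": "send_rows", "data": {"series": [[0.0025,0,0,0,0,0,-1],[0.0025,0,0.01,0,0,0,-1],[0.0025,0,0.02,0,0,0,-1],[0.0025,0,0.0263,0,0,0,-1],[0.0025,0,0.0288,0,0,0,-1],[0.0025,0,0.03,0,0,0,-1],[0.0025,0,0.0306,0,0,0,-1],[0.0025,0,0.0313,0,0,0,-1],[0.0025,0,0.0313,0,0,0,-1],[0.0025,0,0.0313,0,0,0,-1]]}}

```text
t: 12.53
eef_pos: [0.6331, -0.1091, 0.0353]
orientation: [0.0, 0.163, 0.987, 0.0]
force: [1.9, -0.3, -2.0]
gripper_width: 0.0265
grip_force: 59.2
```

```bash
python3 - <<'E'
from h import *
s=arm.state();print(s["t"],s["eef_pos"],s["force"],s["gripper_width"])
E
```

```text
12.5333 [ 0.63306975 -0.10906254  0.03526967] [ 1.89085583 -0.26161536 -1.97085362] 0.026459222160617545
```

Scaled: -1 mm / 800 = -0.0013, 0.8 mm / 800 = 0.001.

Request:
{"op": "send_rows", "data": {"series": [[-0.0013,0,0.0006,0,0,0,-1],[-0.0013,0,0.001,0,0,0,-1],[-0.0013,0,0.001,0,0,0,-1]]}}

```text
t: 12.78
eef_pos: [0.6338, -0.1096, 0.0346]
orientation: [-0.0, 0.163, 0.987, -0.0]
force: [-0.8, -0.1, 0.9]
gripper_width: 0.0267
grip_force: 59.2
```

```bash
python3 - <<'E'
from h import *
for i in range(3):
    s=arm.state();print(s["t"],s["eef_pos"],s["force"]);save("wrist","tmp.png")
im=cv2.imread("pics/tmp.png")[150:350,180:400]; cv2.imwrite("pics/o7.png",cv2.resize(im,None,fx=2.7,fy=2.7))
E
```

```text
12.7833 [ 0.63384546 -0.10957194  0.03461194] [-0.7852221  -0.07114416  0.92290076]
12.8333 [ 0.63383878 -0.10957851  0.03459523] [-0.40364203 -0.2646428   0.60399111]
12.8833 [ 0.63383008 -0.10955668  0.03458038] [-0.34147066  0.33766391  0.47129901]
```

View pics/o7.png

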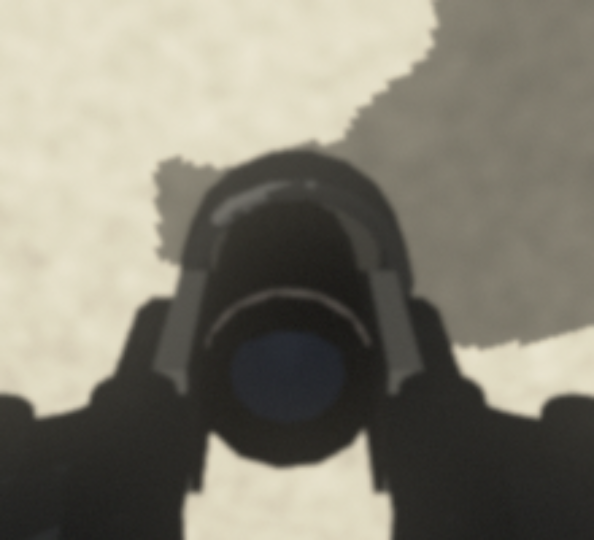

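The lens is inside the bore. I'll lower it the last millimetre until it touches the floor.

Scaled: 0.8 mm / 800 = 0.001, 0.5 mm / 800 = 0.0006.

Request:
{"op": "send_rows", "data": {"series": [[0,0,0.0006,0,0,0,-1],[0,0,0.001,0,0,0,-1],[0,0,0.001,0,0,0,-1]]}}

```text
t: 13.18
eef_pos: [0.6339, -0.1096, 0.0346]
orientation: [-0.0, 0.163, 0.987, -0.0]
force: [-2.2, 1.6, 6.3]
gripper_width: 0.0267
grip_force: 59.7
```

Scaled: 0.6 mm / 800 = 0.0008, 0.3 mm / 800 = 0.0004.

Request:
{"op": "send_rows", "data": {"series": [[0,0,0.0004,0,0,0,-1],[0,0,0.0008,0,0,0,-1],[0,0,0.0008,0,0,0,-1]]}}

```text
t: 13.43
eef_pos: [0.634, -0.1096, 0.0345]
orientation: [-0.0, 0.163, 0.987, -0.0]
force: [-3.6, 0.0, 6.6]
gripper_width: 0.0267
grip_force: 59.9
```

Scaled: -165 mm / 800 = -0.2063, -140 mm / 800 = -0.175.

Request:
{"op": "send_rows", "data": {"series": [[0,0,0,0,0,0,0],[0,0,0,0,0,0,0],[0,0,0,0,0,0,0.5],[0,0,0,0,0,0,1],[0,0,0,0,0,0,1],[0,0,0,0,0,0,1],[0,0,0,0,0,0,1],[0,0,-0.0125,0,0,0,1],[0,0,-0.0375,0,0,0,1],[0,0,-0.075,0,0,0,1],[0,0,-0.125,0,0,0,1],[0,0,-0.175,0,0,0,1],[0,0,-0.2063,0,0,0,1],[0,0,-0.2063,0,0,0,1],[0,0,-0.2063,0,0,0,1]]}}

```text
t: 14.68
eef_pos: [0.6358, -0.11, 0.2021]
orientation: [0.003, 0.163, 0.987, -0.001]
force: [-0.5, -0.5, -0.2]
gripper_width: 0.0851
grip_force: 0.0
```

```bash
python3 - <<'E'
from h import *
s=arm.state();print(s["t"],s["eef_pos"],s["gripper_width"])
meas("lens_28",(.635,-.1095),3,z0=.006); look()
go(.629,.262,.2,161.2)
E
```

```text
14.6833 [ 0.635832   -0.10999388  0.2021054 ] 0.08507847371787973
lens_28 3 mean [ 0.634 -0.109] std [0.0005 0.0005] res [ 1.1 -1.3 -1.1  0.9]
0.91 [190.6   3.2 260.9  86.1] ('lens_52', array([ 0.4929, -0.1151]), array([-0.8,  0.9,  1.3, -2.4])) ('lens_64', array([ 0.4953, -0.1135]), array([-1.4, -0.9,  9.5,  5.5]))
0.77 [272.  173.4 302.  211.3] ('lens_28', array([ 0.6352, -0.1095]), array([ 0.2, -1.5, -0.2,  1.1])) ('lens_40', array([ 0.6224, -0.1049]), array([ -8. , -19. ,   8.6,   1.9]))
0.73 [451.6   0.6 486.    4.9] ('lens_28', array([0.5382, 0.0831]), array([-28.4,  -1.1,   1.6,  45.6])) ('lens_40', array([0.5454, 0.0595]), array([-55.2,  -0.8,   1.2,  66.6]))
0.33 [ 0.5  0.  67.3 39.4] ('lens_28', array([ 0.4129, -0.2744]), array([-1.8, -1.1,  9.3,  9.3])) ('lens_40', array([ 0.4354, -0.2543]), array([-1.4, -0.8, 42.3, 30.3]))
0.94 [265.6 164.1 311.7 204.1] ('cup_28', array([ 0.6349, -0.1074]), array([-0.4, -2.8,  0.4,  6.1])) ('cup_40', array([ 0.6415, -0.1095]), array([-5.7, -2. ,  6. , 17.2]))
0.7 [109.6 174.2 188.5 247.6] ('cup_64', array([ 0.6134, -0.2663]), array([-1.9, -1.3,  2.3,  3. ])) ('cup_52', array([ 0.6105, -0.266 ]), array([ 2.5,  1.5, -3.5, -4.1]))
go [123.9 350.1  -2.9] rot [-0.   -0.12  0.02] yaw 161.2
```

Lens_28 is standing in its cup. Next is lens_40.

Request:
{"op": "send_rows", "data": {"series": [[0.0125,0.0375,-0.0038,0,0,0,1],[0.03,0.0813,-0.0038,0,0,0,1],[0.0463,0.1288,-0.0038,0,0,0,1],[0.0625,0.1763,-0.0038,0,0,0,1],[0.0788,0.2238,-0.0038,0,0,0,1],[0.0963,0.2713,-0.0038,0,0,0,1],[0.1125,0.3188,-0.0038,0,0,0,1],[0.13,0.3663,-0.0038,0,0,0,1],[0.1438,0.4063,-0.0038,0,0,0,1],[0.155,0.4375,-0.0038,0,0,0,1],[0.155,0.4375,-0.0038,0,0,0,1],[0.155,0.4375,-0.0038,0,0,0,1],[0.155,0.4375,-0.0038,0,0,0,1],[0.155,0.4375,-0.0038,0,0,0,1]]}}

```text
t: 16.3
eef_pos: [0.6295, 0.2605, 0.2008]
orientation: [-0.0, 0.164, 0.986, -0.0]
force: [-0.0, -0.7, 0.1]
gripper_width: 0.0855
grip_force: 0.0
```

```bash
python3 - <<'E'
from h import *
s=arm.state();print(s["t"],s["eef_pos"],np.round(s["joints"],2))
p=meas("lens_40",(.629,.262),5)
if p is not None: go(*p,.050,161.2)
E
```

```text
16.3 [0.62946013 0.26049166 0.20077757] [ 0.27  0.45  1.28 -0.    1.41 -0.98]
lens_40 4 mean [0.6322 0.2694] std [0.0008 0.0006] res [-0.5  0.5  0.5 -0.3]
go [ -0.2   8.3 151.1] rot [ 0.  0. -0.] yaw 161.2
```

Scaled: 151 mm / 800 = 0.1888, 140 mm / 800 = 0.175.

Request:
{"op": "send_rows", "data": {"series": [[0,0.01,0.0125,0,0,0,1],[0,0.01,0.05,0,0,0,1],[0,0.01,0.0938,0,0,0,1],[0,0.01,0.1375,0,0,0,1],[0,0.01,0.175,0,0,0,1],[0,0.01,0.1888,0,0,0,1],[0,0.01,0.1888,0,0,0,1],[0,0.01,0.1888,0,0,0,1],[0,0.01,0.1888,0,0,0,-1],[0,0.01,0.1888,0,0,0,-1],[0,0.01,0.1888,0,0,0,-1],[0,0.01,0.1888,0,0,0,-1],[0,0.01,0.1888,0,0,0,-1],[0,0.01,0.1888,0,0,0,-1],[0,0.01,0.1888,0,0,0,-1],[0,0.01,0.1888,0,0,0,-1],[0,0.01,0.1888,0,0,0,-1],[0,0.01,0.1888,0,0,0,-1]]}}

```text
t: 18.3
eef_pos: [0.6333, 0.2696, 0.0525]
orientation: [0.002, 0.163, 0.987, 0.001]
force: [-1.0, -0.8, 6.1]
gripper_width: 0.0387
grip_force: 60.2
```

```bash
python3 - <<'E'
from h import *
s=arm.state();print(s["t"],s["eef_pos"],s["gripper_width"],s["grip_force"],s["force"])
print(len(arm.regions_of("lens_40","wrist"))); meas("lens_40",(.632,.269),3)
go(.515,.414,.23,161.2)
E
```

```text
18.3 [0.63334161 0.26964725 0.05248957] 0.038666742218993584 60.21591603755951 [-1.01376501 -0.80092195  6.10448604]
3
lens_40 3 mean [0.6317 0.2703] std [0.0001 0.0002] res [-1.8 -1.8  1.8  1.3]
go [ 158.    98.9 -177.8] rot [0.1  0.17 0.02] yaw 161.2
```

Scaled: -178 mm / 800 = -0.2225, 158 mm / 800 = 0.1975.

Request:
{"op": "send_rows", "data": {"series": [[0,0,-0.0188,0,0,0,-1],[0,0,-0.0625,0,0,0,-1],[0,0,-0.1125,0,0,0,-1],[0,0,-0.1625,0,0,0,-1],[0.0188,0.0125,-0.2,0,0,0,-1],[0.05,0.0313,-0.2225,0,0,0,-1],[0.0813,0.0513,-0.2225,0,0,0,-1],[0.1125,0.0713,-0.2225,0,0,0,-1],[0.1438,0.09,-0.2225,0,0,0,-1],[0.175,0.11,-0.2225,0,0,0,-1],[0.1975,0.1238,-0.2225,0,0,0,-1],[0.1975,0.1238,-0.2225,0,0,0,-1],[0.1975,0.1238,-0.2225,0,0,0,-1],[0.1975,0.1238,-0.2225,0,0,0,-1]]}}

```text
t: 19.82
eef_pos: [0.5143, 0.4135, 0.2282]
orientation: [0.0, 0.163, 0.987, -0.0]
force: [0.5, -0.7, -2.1]
gripper_width: 0.0384
grip_force: 60.7
```

```bash
python3 - <<'E'
from h import *
s=arm.state();print(s["t"],s["eef_pos"],s["gripper_width"],s["grip_force"],np.round(s["joints"],2))
p=meas("cup_40",(.486,.424),6)
t=T(); q=meas("lens_40",t[:2,3],3,z0=t[2,3]-.0523)
meas("cup_52",(.382,.304),4)
if p is not None: go(*p,.085,161.2)
E
```

```text
19.8167 [0.51429699 0.4135386  0.22819947] 0.03840973296311099 60.70342183113098 [ 0.55  0.39  1.32 -0.    1.44 -0.7 ]
cup_40 5 mean [0.4908 0.425 ] std [0.0008 0.0007] res [-0.   0.7  0.  -0.7]
lens_40 2 mean [0.5127 0.4145] std [0.0002 0.0004] res [-2.4 -1.1  2.4  1. ]
cup_52 4 mean [0.388  0.3123] std [0.0003 0.0005] res [ 1.  -1.3 -1.3  1.6]
go [ 25.6   2.9 143.1] rot [-0.   -0.    0.02] yaw 161.2
```

Scaled: 143 mm / 800 = 0.1788, 135 mm / 800 = 0.1688.

Request:
{"op": "send_rows", "data": {"series": [[0.0313,0.0038,0.0125,0,0,0,-1],[0.0313,0.0038,0.0563,0,0,0,-1],[0.0313,0.0038,0.1,0,0,0,-1],[0.0313,0.0038,0.1438,0,0,0,-1],[0.0313,0.0038,0.1688,0,0,0,-1],[0.0313,0.0038,0.1788,0,0,0,-1],[0.0313,0.0038,0.1788,0,0,0,-1],[0.0313,0.0038,0.1788,0,0,0,-1],[0.0313,0.0038,0.1788,0,0,0,-1],[0.0313,0.0038,0.1788,0,0,0,-1]]}}

```text
t: 21.95
eef_pos: [0.4934, 0.4261, 0.088]
orientation: [0.002, 0.163, 0.987, 0.002]
force: [-0.1, -0.1, -0.9]
gripper_width: 0.0387
grip_force: 60.7
```

```bash
cat >> h.py <<'E'
def overlay(fn,cup,cxy,lens,dz):
    s=arm.state(); f=arm.camera("wrist"); c,M=cam("wrist",s); t=s["eef_pos"]; z=t[2]-dz
    im=cv2.resize(np.ascontiguousarray(f[120:340,160:420,::-1]),None,fx=2.5,fy=2.5)
    def dr(x,y,r,z,col): cv2.polylines(im,[((proj(np.c_[x+r*np.cos(a),y+r*np.sin(a),0*a+z],c,M)-[160,120]+.5)*2.5).astype(int)],True,col,1)
    R0=DIM[cup][0]/1000; r=DIM[lens][0]/1000
    dr(*cxy,R0,.022,(0,0,255)); dr(*cxy,R0,0,(0,0,255)); dr(*cxy,R0-.005,.022,(0,255,255))
    dr(t[0],t[1],r,z,(0,255,0)); dr(t[0],t[1],r,z+DIM[lens][1]/1000,(0,255,0))
    cv2.imwrite("pics/"+fn,im)
E
python3 - <<'E'
from h import *
overlay("o8.png","cup_40",(.4908,.425),"lens_40",.0523)
s=arm.state();print(s["t"],s["eef_pos"]); meas("cup_40",(.4908,.425),3)
go(.4905,.4247,.0585,161.2)
E
```

```text
22.0 [0.49312919 0.42593896 0.08777169]
cup_40 none
go [ 1.  -0.6 26.9] rot [0.03 0.02 0.01] yaw 161.2
```

View pics/o8.png

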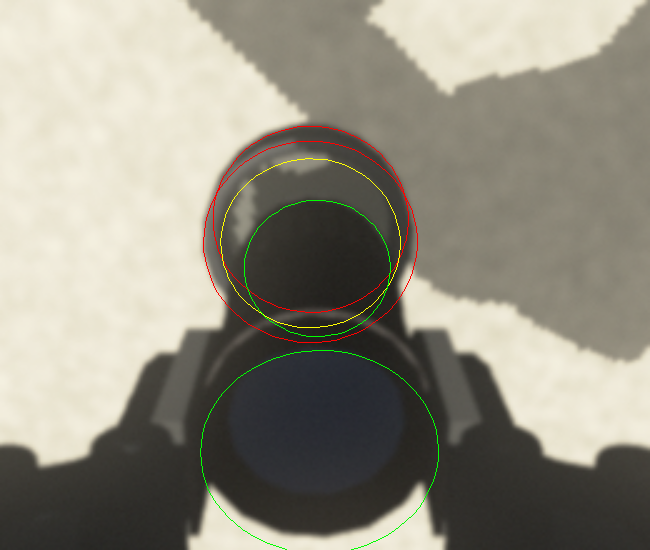

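Scaled: 26.5 mm / 800 = 0.0331, 26 mm / 800 = 0.0325.

Request:
{"op": "send_rows", "data": {"series": [[0,-0.0006,0.0063,0,0,0,-1],[0,-0.0006,0.0175,0,0,0,-1],[0,-0.0006,0.025,0,0,0,-1],[0,-0.0006,0.0288,0,0,0,-1],[0,-0.0006,0.0313,0,0,0,-1],[0,-0.0006,0.0325,0,0,0,-1],[0,-0.0006,0.0331,0,0,0,-1],[0,-0.0006,0.0331,0,0,0,-1],[0,-0.0006,0.0331,0,0,0,-1]]}}

```text
t: 23.05
eef_pos: [0.4916, 0.4246, 0.0587]
orientation: [0.0, 0.163, 0.987, 0.0]
force: [0.3, 0.2, -1.1]
gripper_width: 0.0384
grip_force: 61.1
```

Scaled: 0.7 mm / 800 = 0.0009, 0.4 mm / 800 = 0.0005.

Request:
{"op": "send_rows", "data": {"series": [[0,0,0.0005,0,0,0,-1],[0,0,0.0009,0,0,0,-1],[0,0,0.0009,0,0,0,-1]]}}

```text
t: 23.3
eef_pos: [0.4917, 0.4247, 0.0585]
orientation: [0.0, 0.163, 0.987, 0.0]
force: [-0.2, 0.1, 1.2]
gripper_width: 0.0389
grip_force: 61.1
```

Scaled: 0.8 mm / 800 = 0.001, 0.4 mm / 800 = 0.0005.

Request:
{"op": "send_rows", "data": {"series": [[0,0,0.0005,0,0,0,-1],[0,0,0.001,0,0,0,-1],[0,0,0.001,0,0,0,-1]]}}

```text
t: 23.55
eef_pos: [0.4917, 0.4246, 0.0585]
orientation: [0.0, 0.163, 0.987, 0.0]
force: [-2.1, -1.4, 5.4]
gripper_width: 0.0384
grip_force: 61.3
```

Scaled: -165 mm / 800 = -0.2063, -140 mm / 800 = -0.175.

Request:
{"op": "send_rows", "data": {"series": [[0,0,0,0,0,0,0.1],[0,0,0,0,0,0,0.3],[0,0,0,0,0,0,0.6],[0,0,0,0,0,0,1],[0,0,0,0,0,0,1],[0,0,0,0,0,0,1],[0,0,0,0,0,0,1],[0,0,-0.0125,0,0,0,1],[0,0,-0.0375,0,0,0,1],[0,0,-0.075,0,0,0,1],[0,0,-0.125,0,0,0,1],[0,0,-0.175,0,0,0,1],[0,0,-0.2063,0,0,0,1],[0,0,-0.2063,0,0,0,1],[0,0,-0.2063,0,0,0,1]]}}

```text
t: 24.8
eef_pos: [0.4928, 0.4255, 0.2262]
orientation: [0.003, 0.163, 0.987, 0.002]
force: [-0.4, 0.9, -1.0]
gripper_width: 0.0853
grip_force: 0.0
```

```bash
python3 - <<'E'
from h import *
s=arm.state();print(s["t"],s["eef_pos"],s["gripper_width"])
meas("lens_40",(.4908,.4247),3,z0=.006); meas("cup_52",(.387,.312),4); meas("lens_64",(.492,.123),3)
go(.494,-.116,.2,161.2)
E
```

```text
24.8 [0.49278534 0.4254505  0.22618679] 0.08531530830447502
lens_40 4 mean [0.486 0.426] std [0.0078 0.0031] res [ 0.7 -2.3 -0.7  0.9]
cup_52 4 mean [0.387  0.3117] std [0.0014 0.0009] res [-0.6 -0.8  0.6  1.2]
lens_64 3 mean [0.4918 0.1255] std [0.0009 0.0007] res [ 1.3 -1.  -2.7  0.7]
go [-176.5 -510.8   22.1] rot [0.   0.   0.02] yaw 161.2
```

Scaled: -511 mm / 800 = -0.6388, -176 mm / 800 = -0.22.

Request:
{"op": "send_rows", "data": {"series": [[-0.01,-0.0275,0.0025,0,0,0,1],[-0.0238,-0.0688,0.005,0,0,0,1],[-0.0388,-0.1125,0.0075,0,0,0,1],[-0.0538,-0.1563,0.01,0,0,0,1],[-0.0688,-0.2,0.0125,0,0,0,1],[-0.0838,-0.2438,0.015,0,0,0,1],[-0.0988,-0.2875,0.0175,0,0,0,1],[-0.1138,-0.3313,0.02,0,0,0,1],[-0.13,-0.375,0.0225,0,0,0,1],[-0.145,-0.4188,0.025,0,0,0,1],[-0.16,-0.4625,0.0275,0,0,0,1],[-0.175,-0.5063,0.0275,0,0,0,1],[-0.19,-0.55,0.0275,0,0,0,1],[-0.205,-0.5938,0.0275,0,0,0,1],[-0.215,-0.6225,0.0275,0,0,0,1],[-0.22,-0.6388,0.0275,0,0,0,1],[-0.22,-0.6388,0.0275,0,0,0,1],[-0.22,-0.6388,0.0275,0,0,0,1],[-0.22,-0.6388,0.0275,0,0,0,1],[-0.22,-0.6388,0.0275,0,0,0,1]]}}

```text
t: 27.47
eef_pos: [0.4934, -0.1149, 0.2001]
orientation: [-0.0, 0.162, 0.987, 0.0]
force: [0.6, 1.0, -0.1]
gripper_width: 0.0853
grip_force: 0.0
```

```bash
python3 - <<'E'
from h import *
s=arm.state();print(s["t"],s["eef_pos"],np.round(s["joints"],2))
p=meas("lens_52",(.494,-.116),5)
if p is not None: go(*p,.038,161.2)
E
```

```text
27.4667 [ 0.4934016  -0.11491722  0.20005754] [-0.4   0.09  1.74  0.    1.31 -1.64]
lens_52 4 mean [ 0.4953 -0.1175] std [0.0008 0.0016] res [-0.9  0.2  0.9 -0. ]
go [ -2.2  -0.9 162.1] rot [-0.    0.    0.03] yaw 161.2
```

Scaled: 166 mm / 800 = 0.2075, 160 mm / 800 = 0.2.

Request:
{"op": "send_rows", "data": {"series": [[-0.0025,-0.0013,0.0125,0,0,0,1],[-0.0025,-0.0013,0.05,0,0,0,1],[-0.0025,-0.0013,0.0938,0,0,0,1],[-0.0025,-0.0013,0.1375,0,0,0,1],[-0.0025,-0.0013,0.1813,0,0,0,1],[-0.0025,-0.0013,0.2,0,0,0,1],[-0.0025,-0.0013,0.2075,0,0,0,1],[-0.0025,-0.0013,0.2075,0,0,0,1],[-0.0025,-0.0013,0.2075,0,0,0,1],[-0.0025,-0.0013,0.2075,0,0,0,-1],[-0.0025,-0.0013,0.2075,0,0,0,-1],[-0.0025,-0.0013,0.2075,0,0,0,-1],[-0.0025,-0.0013,0.2075,0,0,0,-1],[-0.0025,-0.0013,0.2075,0,0,0,-1],[-0.0025,-0.0013,0.2075,0,0,0,-1],[-0.0025,-0.0013,0.2075,0,0,0,-1],[-0.0025,-0.0013,0.2075,0,0,0,-1],[-0.0025,-0.0013,0.2075,0,0,0,-1]]}}

```text
t: 29.47
eef_pos: [0.4966, -0.1181, 0.0359]
orientation: [0.002, 0.163, 0.987, -0.0]
force: [-0.4, 0.3, 6.4]
gripper_width: 0.0507
grip_force: 62.7
```

```bash
python3 - <<'E'
from h import *
arm.camera("wrist");s=arm.state();print(s["t"],s["eef_pos"],s["gripper_width"],s["grip_force"],s["force"])
meas("lens_52",(.495,-.117),3)
go(.45,.10,.23,161.2); go(.414,.303,.23,161.2)
E
```

```text
29.5167 [ 0.4965987  -0.11810414  0.03587348] 0.050668704360950834 62.73380398750305 [-0.06102636  0.74209131  6.04680903]
lens_52 3 mean [ 0.4932 -0.1171] std [0.0004 0.0001] res [-0.8 -0.2  0.7  0.3]
go [ 113.7  191.5 -194.5] rot [-0.    0.21  0.01] yaw 161.2
go [ 213.1  372.1 -194.9] rot [-0.    0.21  0.01] yaw 161.2
```

Scaled: 372 mm / 800 = 0.465, 213 mm / 800 = 0.2663.

Request:
{"op": "send_rows", "data": {"series": [[0,0,-0.0188,0,0,0,-1],[0,0,-0.0625,0,0,0,-1],[0,0,-0.1125,0,0,0,-1],[0,0,-0.1625,0,0,0,-1],[0.0125,0.0225,-0.2063,0,0,0,-1],[0.0313,0.055,-0.2375,0,0,0,-1],[0.0525,0.0913,-0.2438,0,0,0,-1],[0.0738,0.1288,-0.2438,0,0,0,-1],[0.095,0.1663,-0.2438,0,0,0,-1],[0.1163,0.2038,-0.2438,0,0,0,-1],[0.1375,0.2413,-0.2438,0,0,0,-1],[0.1588,0.2788,-0.2438,0,0,0,-1],[0.18,0.3163,-0.2438,0,0,0,-1],[0.2013,0.3525,-0.2438,0,0,0,-1],[0.2225,0.39,-0.2438,0,0,0,-1],[0.2438,0.4263,-0.2438,0,0,0,-1],[0.2588,0.4513,-0.2438,0,0,0,-1],[0.2663,0.465,-0.2438,0,0,0,-1],[0.2663,0.465,-0.2438,0,0,0,-1],[0.2663,0.465,-0.2438,0,0,0,-1]]}}

```text
t: 31.48
eef_pos: [0.4125, 0.3027, 0.2283]
orientation: [-0.0, 0.162, 0.987, -0.001]
force: [-0.1, -0.4, -3.8]
gripper_width: 0.0506
grip_force: 64.0
```

Request:
{"op": "send_rows", "data": {"series": [[0,0,0,0,0,0,-1],[0,0,0,0,0,0,-1]]}}

```text
t: 31.65
eef_pos: [0.4134, 0.3018, 0.2288]
orientation: [-0.0, 0.164, 0.986, -0.0]
force: [0.4, 0.2, -3.4]
gripper_width: 0.0506
grip_force: 64.0
```

```bash
python3 - <<'E'
from h import *
s=arm.state();print(s["t"],s["eef_pos"],s["gripper_width"],s["grip_force"],np.round(s["joints"],2))
p=meas("cup_52",(.387,.312),6)
t=T(); q=meas("lens_52",t[:2,3],3,z0=t[2,3]-.0357)
if p is not None: go(*p,.07,161.2)
E
```

```text
31.65 [0.41336083 0.3018424  0.22880448] 0.05063794642081692 63.98852348327637 [ 0.46  0.07  1.7  -0.    1.37 -0.78]
cup_52 6 mean [0.387  0.3131] std [0.0006 0.0009] res [ 1.4 -1.4 -1.4  1.4]
lens_52 2 mean [0.4091 0.3043] std [0.     0.0001] res [-2.3  0.2  2.2  0. ]
go [ 27.9   1.  159.1] rot [-0.   -0.    0.02] yaw 161.2
```

Request:
{"op": "send_rows", "data": {"series": [[0.0313,0.0006,0.0125,0,0,0,-1],[0.0313,0.0006,0.0563,0,0,0,-1],[0.0313,0.0006,0.1,0,0,0,-1],[0.0313,0.0006,0.1438,0,0,0,-1],[0.0313,0.0006,0.1813,0,0,0,-1],[0.0313,0.0006,0.1975,0,0,0,-1],[0.0313,0.0006,0.1975,0,0,0,-1],[0.0313,0.0006,0.1975,0,0,0,-1],[0.0313,0.0006,0.1975,0,0,0,-1],[0.0313,0.0006,0.1975,0,0,0,-1],[0.0313,0.0006,0.1975,0,0,0,-1],[0.0313,0.0006,0.1975,0,0,0,-1]]}}

```text
t: 33.55
eef_pos: [0.3907, 0.3123, 0.0725]
orientation: [0.001, 0.163, 0.987, 0.001]
force: [-0.3, -0.2, -3.9]
gripper_width: 0.0507
grip_force: 64.0
```

```bash
python3 - <<'E'
from h import *
overlay("o9.png","cup_52",(.387,.3131),"lens_52",.0357)
s=arm.state();print(s["t"],s["eef_pos"]); meas("cup_52",(.387,.313),3);t=T(); q=meas("lens_52",t[:2,3],3,z0=t[2,3]-.0357)
go(.3895,.3118,.042,161.2)
E
```

```text
33.6 [0.39035843 0.31210635 0.07220387]
cup_52 none
lens_52 3 mean [0.386  0.3123] std [0.0002 0.0002] res [-1.2  0.1  1.2  0.1]
go [ 0.1  0.1 29. ] rot [-0.01 -0.01  0.02] yaw 161.2
```

View pics/o9.png

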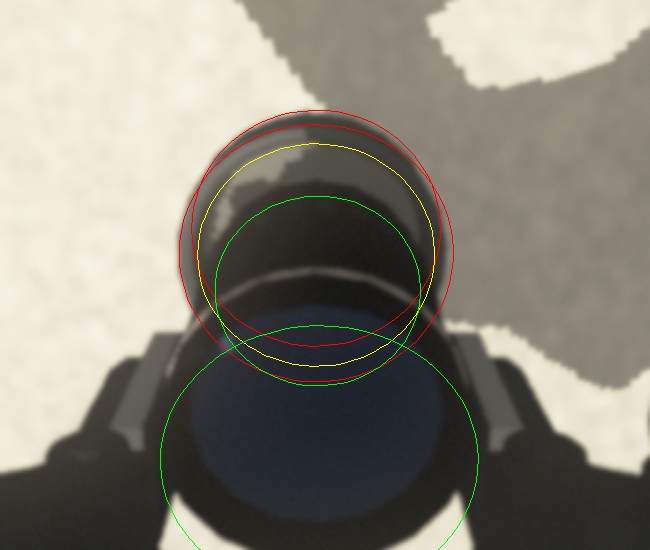

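Scaled: 28.5 mm / 800 = 0.0356, 28 mm / 800 = 0.035.

Request:
{"op": "send_rows", "data": {"series": [[0,-0.0006,0.0063,0,0,0,-1],[0,-0.0006,0.0175,0,0,0,-1],[0,-0.0006,0.0263,0,0,0,-1],[0,-0.0006,0.0313,0,0,0,-1],[0,-0.0006,0.0338,0,0,0,-1],[0,-0.0006,0.035,0,0,0,-1],[0,-0.0006,0.0356,0,0,0,-1],[0,-0.0006,0.0356,0,0,0,-1],[0,-0.0006,0.0356,0,0,0,-1]]}}

```text
t: 34.95
eef_pos: [0.3897, 0.3114, 0.0429]
orientation: [0.0, 0.163, 0.987, 0.0]
force: [0.1, -0.3, -3.8]
gripper_width: 0.0507
grip_force: 64.0
```

Scaled: 0.8 mm / 800 = 0.001, 0.4 mm / 800 = 0.0005.

Request:
{"op": "send_rows", "data": {"series": [[0,0,0.0005,0,0,0,-1],[0,0,0.001,0,0,0,-1],[0,0,0.001,0,0,0,-1]]}}

```text
t: 35.2
eef_pos: [0.3896, 0.3113, 0.042]
orientation: [0.0, 0.163, 0.987, 0.0]
force: [0.3, 0.4, -3.2]
gripper_width: 0.0506
grip_force: 63.9
```

Scaled: 0.6 mm / 800 = 0.0008, 0.3 mm / 800 = 0.0004.

Request:
{"op": "send_rows", "data": {"series": [[0,0,0.0004,0,0,0,-1],[0,0,0.0008,0,0,0,-1],[0,0,0.0008,0,0,0,-1]]}}

```text
t: 35.45
eef_pos: [0.3896, 0.3114, 0.0419]
orientation: [0.0, 0.163, 0.987, 0.0]
force: [-3.0, -0.7, 5.2]
gripper_width: 0.0508
grip_force: 64.2
```

Scaled: -165 mm / 800 = -0.2063, -140 mm / 800 = -0.175.

Request:
{"op": "send_rows", "data": {"series": [[0,0,0,0,0,0,0.4],[0,0,0,0,0,0,0.6],[0,0,0,0,0,0,0.8],[0,0,0,0,0,0,1],[0,0,0,0,0,0,1],[0,0,0,0,0,0,1],[0,0,0,0,0,0,1],[0,0,-0.0125,0,0,0,1],[0,0,-0.0375,0,0,0,1],[0,0,-0.075,0,0,0,1],[0,0,-0.125,0,0,0,1],[0,0,-0.175,0,0,0,1],[0,0,-0.2063,0,0,0,1],[0,0,-0.2063,0,0,0,1],[0,0,-0.2063,0,0,0,1]]}}

```text
t: 36.7
eef_pos: [0.3908, 0.312, 0.2092]
orientation: [0.002, 0.163, 0.987, 0.002]
force: [-0.0, -0.1, 0.3]
gripper_width: 0.0853
grip_force: 0.0
```

```bash
python3 - <<'E'
from h import *
s=arm.state();print(s["t"],s["eef_pos"],s["gripper_width"])
meas("lens_52",(.387,.3125),3,z0=.006)
go(.4918,.125,.2,161.2)
E
```

```text
36.7 [0.39082629 0.31200058 0.20916737] 0.08533049019412169
lens_52 3 mean [0.3874 0.3132] std [0.0001 0.0005] res [-0.6  0.9  0.6 -0.7]
go [-157.7 -142.4    4.4] rot [-0.16 -0.15  0.01] yaw 161.2
```

Scaled: -157 mm / 800 = -0.1963, -142 mm / 800 = -0.1775.

Request:
{"op": "send_rows", "data": {"series": [[-0.0188,-0.0175,0.005,0,0,0,1],[-0.05,-0.045,0.005,0,0,0,1],[-0.0825,-0.075,0.005,0,0,0,1],[-0.115,-0.1038,0.005,0,0,0,1],[-0.1475,-0.1325,0.005,0,0,0,1],[-0.1775,-0.16,0.005,0,0,0,1],[-0.1963,-0.1775,0.005,0,0,0,1],[-0.1963,-0.1775,0.005,0,0,0,1],[-0.1963,-0.1775,0.005,0,0,0,1],[-0.1963,-0.1775,0.005,0,0,0,1],[-0.1963,-0.1775,0.005,0,0,0,1],[-0.1963,-0.1775,0.005,0,0,0,1]]}}

```text
t: 38.0
eef_pos: [0.4916, 0.1273, 0.2019]
orientation: [-0.0, 0.162, 0.987, 0.0]
force: [0.4, 0.1, 0.4]
gripper_width: 0.0852
grip_force: 0.0
```

```bash
python3 - <<'E'
from h import *
s=arm.state();print(s["t"],s["eef_pos"],np.round(s["joints"],2))
p=meas("lens_64",(.4918,.125),6)
if p is not None: go(*p,.10,161.2)
E
```

```text
38.0 [0.49163705 0.12728318 0.20185288] [ 0.08  0.09  1.74  0.    1.31 -1.16]
lens_64 6 mean [0.4933 0.1252] std [0.0011 0.001 ] res [ 1.9 -0.5 -1.9  0.4]
go [ -1.2  -0.6 102.2] rot [-0.    0.    0.02] yaw 161.2
```

Scaled: 102 mm / 800 = 0.1275, 80 mm / 800 = 0.1.

Request:
{"op": "send_rows", "data": {"series": [[0,-0.0013,0.025,0,0,0,1],[0,-0.0013,0.0625,0,0,0,1],[0,-0.0013,0.1,0,0,0,1],[0,-0.0013,0.1275,0,0,0,1],[0,-0.0013,0.1275,0,0,0,1],[0,-0.0013,0.1275,0,0,0,1],[0,-0.0013,0.1275,0,0,0,1]]}}

```text
t: 39.18
eef_pos: [0.4933, 0.1253, 0.1015]
orientation: [0.001, 0.163, 0.987, 0.0]
force: [0.6, -0.7, -0.2]
gripper_width: 0.0855
grip_force: 0.0
```

```bash
python3 - <<'E'
from h import *
p=meas("lens_64",(.4918,.125),5)
if p is not None: go(*p,.026,161.2)
E
```

```text
lens_64 5 mean [0.4919 0.1249] std [0.0006 0.0007] res [ 1.9 -2.1 -1.9  1. ]
go [ 0.2 -0.4 74.5] rot [0.01 0.03 0.02] yaw 161.2
```

Scaled: 74 mm / 800 = 0.0925, 70 mm / 800 = 0.0875.

Request:
{"op": "send_rows", "data": {"series": [[0.0013,-0.0006,0.0188,0,0,0,1],[0.0013,-0.0006,0.0375,0,0,0,1],[0.0013,-0.0006,0.0563,0,0,0,1],[0.0013,-0.0006,0.075,0,0,0,1],[0.0013,-0.0006,0.0875,0,0,0,1],[0.0013,-0.0006,0.0925,0,0,0,1],[0.0013,-0.0006,0.0925,0,0,0,1],[0.0013,-0.0006,0.0925,0,0,0,1],[0.0013,-0.0006,0.0925,0,0,0,-1],[0.0013,-0.0006,0.0925,0,0,0,-1],[0.0013,-0.0006,0.0925,0,0,0,-1],[0.0013,-0.0006,0.0925,0,0,0,-1],[0.0013,-0.0006,0.0925,0,0,0,-1],[0.0013,-0.0006,0.0925,0,0,0,-1],[0.0013,-0.0006,0.0925,0,0,0,-1],[0.0013,-0.0006,0.0925,0,0,0,-1]]}}

```text
t: 41.02
eef_pos: [0.4923, 0.1252, 0.0276]
orientation: [0.001, 0.163, 0.987, 0.0]
force: [-0.1, 0.3, 6.8]
gripper_width: 0.0624
grip_force: 66.9
```

```bash
python3 - <<'E'
from h import *
arm.camera("wrist");s=arm.state();print(s["t"],s["eef_pos"],s["gripper_width"],s["grip_force"],s["force"])
meas("lens_64",(.492,.125),3)
go(.64,-.275,.23,161.2)
E
```

```text
41.0667 [0.49230507 0.12514375 0.02757296] 0.06271341055303646 66.85691714286804 [-0.38001802  0.23389224  6.23140981]
lens_64 3 mean [0.4917 0.1253] std [0.0005 0.0004] res [ 0.9 -3.  -0.9  1.2]
go [-269.1 -331.2 -202. ] rot [0.05 0.15 0.03] yaw 161.2
```

Scaled: -331 mm / 800 = -0.4138, -269 mm / 800 = -0.3363.

Request:
{"op": "send_rows", "data": {"series": [[0,0,-0.0188,0,0,0,-1],[0,0,-0.0625,0,0,0,-1],[0,0,-0.1125,0,0,0,-1],[0,0,-0.1625,0,0,0,-1],[-0.0163,-0.02,-0.2125,0,0,0,-1],[-0.0413,-0.05,-0.2475,0,0,0,-1],[-0.0688,-0.085,-0.2525,0,0,0,-1],[-0.0975,-0.12,-0.2525,0,0,0,-1],[-0.1263,-0.155,-0.2525,0,0,0,-1],[-0.155,-0.19,-0.2525,0,0,0,-1],[-0.1838,-0.225,-0.2525,0,0,0,-1],[-0.2125,-0.2613,-0.2525,0,0,0,-1],[-0.2413,-0.2963,-0.2525,0,0,0,-1],[-0.27,-0.3325,-0.2525,0,0,0,-1],[-0.2988,-0.3675,-0.2525,0,0,0,-1],[-0.3238,-0.3975,-0.2525,0,0,0,-1],[-0.3363,-0.4138,-0.2525,0,0,0,-1],[-0.3363,-0.4138,-0.2525,0,0,0,-1],[-0.3363,-0.4138,-0.2525,0,0,0,-1],[-0.3363,-0.4138,-0.2525,0,0,0,-1]]}}

```text
t: 43.03
eef_pos: [0.6381, -0.2737, 0.2263]
orientation: [-0.002, 0.163, 0.987, 0.001]
force: [-0.4, 0.3, -3.8]
gripper_width: 0.0626
grip_force: 67.9
```

```bash
python3 - <<'E'
from h import *
arm.camera("wrist");s=arm.state();print(s["t"],s["eef_pos"],s["gripper_width"],s["grip_force"],np.round(s["joints"],2))
p=meas("cup_64",(.612,-.266),6)
t=T(); q=meas("lens_64",t[:2,3],3,z0=t[2,3]-.0275)
if p is not None: go(*p,.06,161.2)
E
```

```text
43.0833 [ 0.63829988 -0.27335247  0.22685843] 0.06265064969099746 67.91240930557251 [-0.53  0.46  1.21  0.    1.47 -1.77]
cup_64 5 mean [ 0.6115 -0.2661] std [0.0009 0.0007] res [-1.8 -0.6  1.8  1. ]
lens_64 3 mean [ 0.639  -0.2749] std [0.0002 0.    ] res [-0.1 -2.5  0.1  2.6]
go [ 28.9  -0.6 168.1] rot [ 0.   -0.    0.02] yaw 161.2
```

Scaled: 167 mm / 800 = 0.2088, 150 mm / 800 = 0.1875.

Request:
{"op": "send_rows", "data": {"series": [[0.035,-0.0006,0.0125,0,0,0,-1],[0.035,-0.0006,0.0563,0,0,0,-1],[0.035,-0.0006,0.1,0,0,0,-1],[0.035,-0.0006,0.1438,0,0,0,-1],[0.035,-0.0006,0.1875,0,0,0,-1],[0.035,-0.0006,0.2088,0,0,0,-1],[0.035,-0.0006,0.2088,0,0,0,-1],[0.035,-0.0006,0.2088,0,0,0,-1],[0.035,-0.0006,0.2088,0,0,0,-1],[0.035,-0.0006,0.2088,0,0,0,-1],[0.035,-0.0006,0.2088,0,0,0,-1],[0.035,-0.0006,0.2088,0,0,0,-1]]}}

```text
t: 44.98
eef_pos: [0.6137, -0.2671, 0.0634]
orientation: [0.002, 0.163, 0.987, -0.001]
force: [0.5, 0.3, -4.6]
gripper_width: 0.0631
grip_force: 67.9
```

```bash
python3 - <<'E'
from h import *
overlay("o10.png","cup_64",(.6115,-.2661),"lens_64",.0275)
s=arm.state();print(s["t"],s["eef_pos"]); t=T(); q=meas("lens_64",t[:2,3],3,z0=t[2,3]-.0275)
go(.6115,-.2661,.0335,161.2)
E
```

```text
45.0333 [ 0.61331137 -0.2668491   0.0629352 ]
lens_64 3 mean [ 0.6129 -0.2667] std [0.0011 0.0001] res [-0.4 -2.   0.4  4. ]
go [ 0.8 -0.1 27.6] rot [ 0.   -0.01  0.02] yaw 161.2
```

View pics/o10.png

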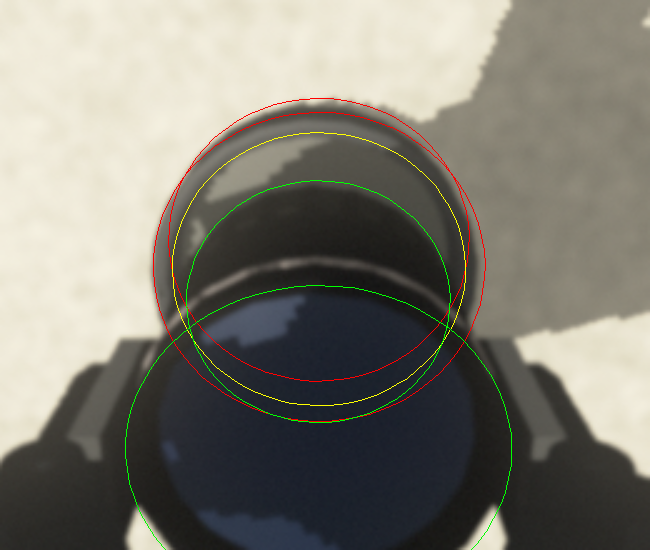

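Scaled: 26.5 mm / 800 = 0.0331, 26 mm / 800 = 0.0325.

Request:
{"op": "send_rows", "data": {"series": [[0.0006,-0.0006,0.0063,0,0,0,-1],[0.0006,-0.0006,0.0163,0,0,0,-1],[0.0006,-0.0006,0.0238,0,0,0,-1],[0.0006,-0.0006,0.0288,0,0,0,-1],[0.0006,-0.0006,0.0313,0,0,0,-1],[0.0006,-0.0006,0.0325,0,0,0,-1],[0.0006,-0.0006,0.0331,0,0,0,-1],[0.0006,-0.0006,0.0331,0,0,0,-1],[0.0006,-0.0006,0.0331,0,0,0,-1]]}}

```text
t: 46.08
eef_pos: [0.612, -0.2668, 0.0351]
orientation: [0.0, 0.163, 0.987, -0.0]
force: [0.4, 0.5, -3.5]
gripper_width: 0.0625
grip_force: 67.9
```

Scaled: 0.7 mm / 800 = 0.0009, 0.4 mm / 800 = 0.0005.

Request:
{"op": "send_rows", "data": {"series": [[0,0,0.0005,0,0,0,-1],[0,0,0.0009,0,0,0,-1],[0,0,0.0009,0,0,0,-1]]}}

```text
t: 46.33
eef_pos: [0.6118, -0.2667, 0.0341]
orientation: [0.0, 0.163, 0.987, -0.0]
force: [-0.2, -1.7, -3.5]
gripper_width: 0.0626
grip_force: 67.9
```

Scaled: 0.6 mm / 800 = 0.0008, 0.3 mm / 800 = 0.0004.

Request:
{"op": "send_rows", "data": {"series": [[0,0,0.0004,0,0,0,-1],[0,0,0.0008,0,0,0,-1],[0,0,0.0008,0,0,0,-1]]}}

```text
t: 46.58
eef_pos: [0.6118, -0.2667, 0.0337]
orientation: [0.0, 0.163, 0.987, -0.0]
force: [0.0, 0.4, -1.1]
gripper_width: 0.0627
grip_force: 67.8
```

Scaled: 0.6 mm / 800 = 0.0008, 0.3 mm / 800 = 0.0004.

Request:
{"op": "send_rows", "data": {"series": [[0,0,0.0004,0,0,0,-1],[0,0,0.0008,0,0,0,-1],[0,0,0.0008,0,0,0,-1]]}}

```text
t: 46.83
eef_pos: [0.6118, -0.2667, 0.0337]
orientation: [0.0, 0.163, 0.987, -0.0]
force: [-4.0, 1.2, 2.7]
gripper_width: 0.0625
grip_force: 68.0
```

Contact with the floor. I'll release and rise clear.

Scaled: -215 mm / 800 = -0.2688, -180 mm / 800 = -0.225.

Request:
{"op": "send_rows", "data": {"series": [[0,0,0,0,0,0,0.6],[0,0,0,0,0,0,0.8],[0,0,0,0,0,0,1],[0,0,0,0,0,0,1],[0,0,0,0,0,0,1],[0,0,0,0,0,0,1],[0,0,0,0,0,0,1],[0,0,-0.0125,0,0,0,1],[0,0,-0.0375,0,0,0,1],[0,0,-0.075,0,0,0,1],[0,0,-0.125,0,0,0,1],[0,0,-0.175,0,0,0,1],[0,0,-0.225,0,0,0,1],[0,0,-0.2688,0,0,0,1],[0,0,-0.2688,0,0,0,1],[0,0,-0.2688,0,0,0,1],[0,0,-0.2688,0,0,0,1]]}}

```text
t: 48.25
eef_pos: [0.6116, -0.2665, 0.2483]
orientation: [0.0, 0.163, 0.987, -0.0]
force: [-0.6, 0.7, -0.8]
gripper_width: 0.0856
grip_force: 0.0
```

```bash
python3 - <<'E'
from h import *
s=arm.state();print(s["t"],s["eef_pos"],s["gripper_width"],s["force"])
meas("lens_64",(.612,-.266),2,z0=.006)
im=save("side","s2.png"); cv2.imwrite("pics/s2c.png",cv2.resize(im[110:360,130:450,::-1],None,fx=2.3,fy=2.3))
E
```

```text
48.25 [ 0.6115704  -0.26648368  0.24826465] 0.08558895902997625 [-0.60361251  0.74357167 -0.81915065]
lens_64 2 mean [ 0.6014 -0.263 ] std [0.0099 0.0034] res [ 2.8 -5.6 -2.9  1.8]
```

View pics/s2c.png

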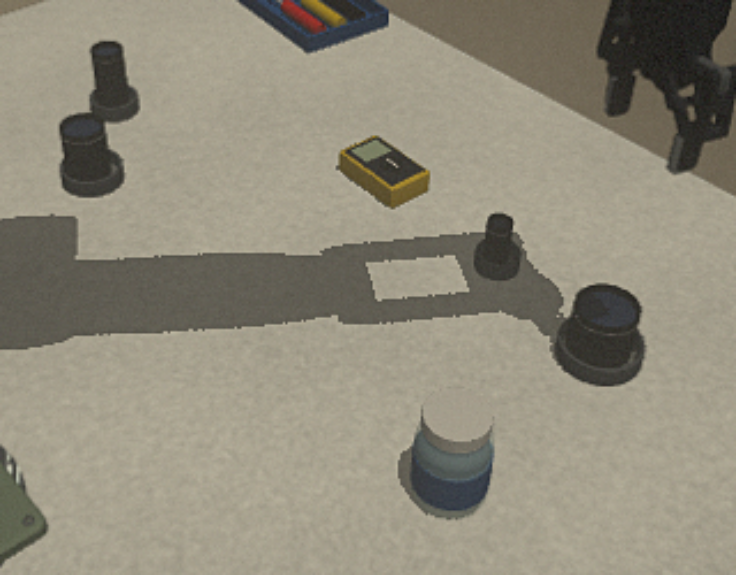

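The crop shows all four lenses upright in their cups, at (108,80), (88,155), (497,245) and (602,330). The jar at (452,455) and the meter at (385,170) haven't moved.

```bash
python3 -c "
from station import arm
print(arm.close_job())"
```

```text
the job is handed in; nothing more can be done
None
```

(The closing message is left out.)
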